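Check the travel of a demonstration brake lever

TASK

On the classroom bench stand two handlebar stands for the lesson on levers: check the brake lever on the one with the long lever. With the outside of the fingers against the lever's outer face, press it towards the bar until it stops firm, keep it there for a good second to see that it stops short of the bar, then ease it back out slowly under the fingers, without letting it snap, and move clear. Do not grip the lever, put a finger between it and the bar, touch the bar or force the stop, and leave the short lever and everything else on the bench where it is.

Things in the scene. Friction and masses are not known exactly. Their poses are not given: they have to be found in the camera images.
- long_lever (a joint): angle of the long hand lever about its upright pivot: 0 = fully out (sprung rest), grows as it is pressed towards the bar, 0.26 = firm against its built-in stop, with 12 to 34 mm of gap to the bar left. Light spring: about 3 N at long_lever_face starts it moving, about 6 N brings it to the stop, then it is rigid. Let go, it snaps back out.
- long_lever_face (a point): point on the outer face (away from the bar) of the long lever's blade, 105 mm from the pivot, 25 mm short of the tip, at mid-height, 110 mm above the table. Axes move with the blade: x square to it, from the outer face towards the bar (pressing direction); y along the blade towards the pivot; z up. Travels 27 mm from rest to stop while x turns +0.26 rad about z.
- long_lever_blade: the long lever's straight aluminium blade, 130 mm long, 12 mm thick, 16 mm high, with a 20 mm ball at its tip; swings level on the robot's side of the bar, 40 to 56 mm of gap behind it at rest; origin on the pivot axis at mid-height, axes as long_lever_face (blade runs along -y)
- long_rig_bar: horizontal handlebar stub behind the long lever, with a black rubber grip 32 mm in diameter (38 mm collar at its end), 220 mm long along its y axis, axis 110 mm above the table; origin in its middle; -x is the lever's side. It is on a post and a 110 x 150 x 12 mm base plate fixed to the table.
- short_lever (a joint): angle of the short hand lever on the other, otherwise alike stand (blade 75 mm long): 0 = fully out, 0.26 = pressed. Not to be touched.
- short_lever_face (a point): point on the outer face of the short lever's blade, 50 mm from its pivot, mid-height (110 mm above the table); axes as for the long lever
- dropper_bottle: amber glass dropper bottle with a black cap, 34 mm across, 70 mm tall, standing between the two stands on the robot's side; origin under its base
- petri_dish: low glass dish, 84 mm across, 15 mm high, on the table on the robot's side of the long-lever stand; origin under its base
- specimen_jar: glass jar with a white cap, 56 mm across, 75 mm tall, on the far side of the long-lever stand; origin under its base
- hex_driver: small screwdriver 160 mm long lying on the table on the robot's side of the short-lever stand; origin under its middle
- beaker: glass beaker 70 mm across, 90 mm tall, on the far side of the short-lever stand; origin under its base
- slide_box: wooden microscope-slide box 85 x 100 x 35 mm at the far edge of the work area, between the stands; origin under its base
- brass_weight: knobbed brass weight 40 mm across, 56 mm tall, on the far side of the short-lever stand; origin under its base

How it is judged:
By the outcome, as a careful person would: the job done as asked, in the order asked, and still so for the second after the job is handed in, with the robot touching nothing.
It also fails if it takes over 38 s, if anything falls off the work surface, if the arm or the gripper's body presses on something with over 40 N, if the wrist force passes 120 N, or if a joint passes its speed limit or range.

ROBOT

A 6-joint arm with a two-finger parallel gripper is mounted at the origin on the work surface. World frame = base frame: x ahead of the robot, y to its left, z up, the work surface at z = 0. Lengths are in m, angles in rad, forces in N, time in s.
With the tool pointing down it reaches from about 0.35 to 0.8 m from the base axis. Payload 7.3 kg.
Tool frame: the origin (TCP) lies at the very end of the fingers, on their centre line; the grasp point (between the pads) lies 19 mm behind it; z points along the fingers, y is the line along which they close (so a half turn about z gives the same grasp; the last joint's range is limited). The gripper opens to 85 mm and grips with 20 to 120 N. Pads are 22 mm wide; open, the fingers measure 114 mm over their backs; the gripper's body (76 mm by 85 mm) begins 54 mm behind the grasp point. The pads swing forward as they close: fully open they stand 13 mm farther back than shut.
Start: joints at [-1.338, 0.342, 1.524, -0, 1.275, -0.146], TCP at [0.194, -0.488, 0.2] pointing down, gripper open.
Joint ranges: [-2.53, 2.53], [-0.77, 2.02], [0.04, 2.7], [-1, 4.14], [0.28, 2.66], [-3.11, 3.11]. Speed limits (rad/s): [2.57, 2.57, 3.14, 3.14, 3.14, 3.14].

INTERFACE

Orientations are given as a rotation vector (axis times angle).
In Python, from plant import manip, set_gripper, ik, status, cams, workorder gives the robot as it stands. Calls block until the motion is done:
- manip.reach(position, orientation): joint-space move of the TCP to a pose.
- manip.movel(position, attitude=None, feed=0.15, f_stop=None): straight line of the TCP; attitude=None keeps the orientation; feed is the mean speed in m/s. With f_stop (N) it stops when the force on the tool has changed by that much, and returns True; else False.
- manip.move_j(angles): joint-space move.
- set_gripper(opening, f_grip=None): finger opening in m; f_grip is the grip in N (None keeps the last); returns when the fingers have stopped.
- manip.dwell(seconds).
- ik(position, orientation): joint angles nearest the present ones, or None.
- status.observe(): the state.
- cams.grab_frame(name): name is "scene" or "top" or "wrist"; returns a dict with "color" (480x640x3 uint8, blue, green, red), "fx", "fy", "cx", "cy" (pixels), "k1" (the pictures are not rectified: a ray, as slopes to the right and down, at radius r is drawn at 1 + k1 r^2 times it, then the intrinsics apply), "rvec" (rotation vector, rad) and "tvec" (3), from world to camera coordinates, as OpenCV has them; the wrist camera has in their place "T_tool_cam" (4x4, takes a point from camera to tool coordinates, whose origin is the TCP and whose axes are the flange's). Camera axes: x right, y down, z forward; pixel columns grow to the right and rows downward; lengths in m; the calibration is good to about 2 mm. A picture is of the moment at which its call begins: read the wrist's pose just before it. There is no depth.
A pose or a line that the arm cannot do raises manip.IKError and nothing moves.
- workorder.close_job(): hands the job in; it is judged then, once.
The state is a dict: "t": time; "joint_positions": joint angles; "qd": joint speeds; "effort": joint torques, N m; "position": TCP position; "tool_rot": TCP orientation; "force": force on the tool from outside, world axes, zero at the start; "torque": the same for the moment, N m; "gripper_width": finger opening in m; "grasp_force": force on a finger pad.
Only numpy, scipy, OpenCV 4.12 (cv2) and the standard library are available. Lean on these libraries where they do the work, as an engineer would, in place of code of your own. Each camera call takes 0.05 s, during which the arm holds its last target. There are 200 camera calls.

## Working session

There is one attempt and no reset: what is moved stays moved. The work goes in short steps, each a Python script; the robot and the scene stay as the last script left them, time stands still between calls to the robot, and variables do not carry over. Pictures are saved under pics/ and viewed, at most 10 in all, crops included, and the job is handed in when it is done.

```bash
mkdir -p pics; ls; python3 - <<'E'
from plant import cams,status
import cv2
s=status.observe();print(s['t'],s['position'],s['tool_rot'],s['force'],s['gripper_width'])
for n in ("scene","top"):
    f=cams.grab_frame(n);cv2.imwrite(f"pics/{n}0.png",f["color"])
    print(n,{k:v for k,v in f.items() if k!="color"})
E
```

```text
pics
0.0 [ 0.19407515 -0.48733279  0.1992319 ] [-3.08391547e+00 -5.91111909e-01  4.98183053e-05] [ 0.05816579 -0.6219776   0.0708185 ] 0.08565000782261209
scene {'fx': 512.1443387825616, 'fy': 512.1443387825616, 'cx': 321.52339391745164, 'cy': 237.48822786099444, 'k1': -0.14413907049999386, 'rvec': array([ 0.99046504,  2.54177519, -0.94787145]), 'tvec': array([ 0.41925757, -0.26620841,  1.21407828])}
top {'fx': 523.448055586056, 'fy': 523.448055586056, 'cx': 324.57737197232296, 'cy': 234.39087201340018, 'k1': -0.1574662553406698, 'rvec': array([ 2.13232999, -2.13021107,  0.23758356]), 'tvec': array([-0.00377239,  0.59218693,  0.83924656])}
```

View pics/scene0.png

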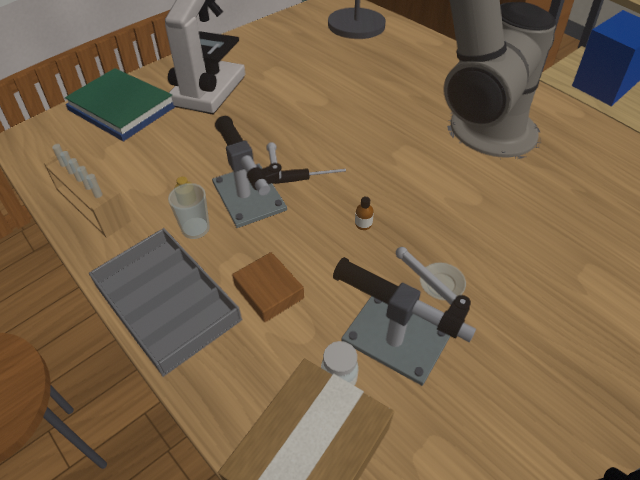

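View pics/top0.png

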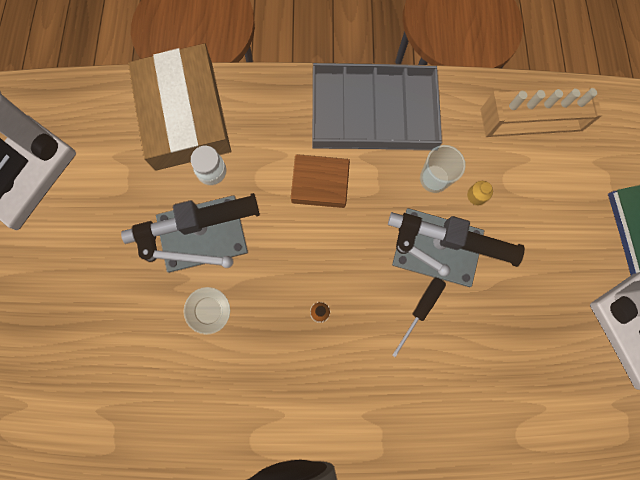

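The top view shows the long lever on the left stand, with its pivot at about (146,253) and its ball at (228,262). The bar's collar is at (254,205) and the dish at (207,311). In the scene view the ball is at (402,253) and the pivot at (461,303). Next I'll zoom in and cast rays.

```bash
cat > h.py <<'E'
import numpy as np,cv2
from scipy.spatial.transform import Rotation as R
def ray(f,uv,T=None):
    K=np.array([[f["fx"],0,f["cx"]],[0,f["fy"],f["cy"]],[0,0,1]])
    p=cv2.undistortPoints(np.array([[uv]],float),K,np.array([f["k1"],0,0,0]))[0,0]
    d=np.array([*p,1.])
    if T is None:
        Rm=cv2.Rodrigues(f["rvec"])[0];return -Rm.T@f["tvec"],Rm.T@d
    T=T@f["T_tool_cam"];return T[:3,3],T[:3,:3]@d
def plane(f,uv,z,T=None):
    o,d=ray(f,uv,T);return o+d*(z-o[2])/d[2]
def tri(r1,r2):
    A=np.stack([r1[1],-r2[1]],1);s=np.linalg.lstsq(A,r2[0]-r1[0],rcond=None)[0]
    a=r1[0]+s[0]*r1[1];b=r2[0]+s[1]*r2[1];return (a+b)/2,np.linalg.norm(a-b)
E
python3 - <<'E'
from h import *
from plant import cams
t=cams.grab_frame("top");s=cams.grab_frame("scene")
for n,p,q in(("ball",(228,262),(402,253)),("piv",(146,253),(461,303)),("collar",(256,205),(341,271))):
    print(n,tri(ray(t,p),ray(s,q)),plane(t,p,.11),plane(s,q,.11))
print(plane(t,(207,311),.015))
c=t["color"][190:280,115:265];a=cv2.resize(c,None,fx=5,fy=5,interpolation=cv2.INTER_CUBIC);cv2.imwrite("pics/topc.png",a)
h=cv2.cvtColor(t["color"],cv2.COLOR_BGR2HSV)
for x in(170,180,190,200,210):print(x,[(y,*h[y,x]) for y in range(248,270)])
E
```

```text
ball (array([0.53631274, 0.1542612 , 0.10572023]), np.float64(0.002357717951092556)) [0.53639544 0.15262587 0.11      ] [0.53857283 0.15716449 0.11      ]
piv (array([0.54955275, 0.28423479, 0.11676164]), np.float64(0.00172481030549533)) [0.55016743 0.2871531  0.11      ] [0.54548016 0.28177804 0.11      ]
collar (array([0.63168074, 0.11169886, 0.1019496 ]), np.float64(0.002188324415332385)) [0.63031795 0.10998753 0.11      ] [0.63545223 0.11683305 0.11      ]
[0.4627599  0.20241552 0.015     ]
170 [(248, np.uint8(72), np.uint8(11), np.uint8(119)), (249, np.uint8(78), np.uint8(11), np.uint8(119)), (250, np.uint8(72), np.uint8(11), np.uint8(118)), (251, np.uint8(70), np.uint8(7), np.uint8(111)), (252, np.uint8(0), np.uint8(10), np.uint8(129)), (253, np.uint8(174), np.uint8(7), np.uint8(172)), (254, np.uint8(173), np.uint8(6), np.uint8(180)), (255, np.uint8(170), np.uint8(4), np.uint8(183)), (256, np.uint8(170), np.uint8(4), np.uint8(188)), (257, np.uint8(170), np.uint8(4), np.uint8(188)), (258, np.uint8(0), np.uint8(6), np.uint8(163)), (259, np.uint8(0), np.uint8(9), np.uint8(115)), (
[... 4190 characters left out ...]
56, np.uint8(0), np.uint8(9), np.uint8(118)), (257, np.uint8(165), np.uint8(6), np.uint8(172)), (258, np.uint8(165), np.uint8(6), np.uint8(182)), (259, np.uint8(162), np.uint8(7), np.uint8(181)), (260, np.uint8(165), np.uint8(5), np.uint8(189)), (261, np.uint8(160), np.uint8(4), np.uint8(193)), (262, np.uint8(140), np.uint8(4), np.uint8(172)), (263, np.uint8(150), np.uint8(4), np.uint8(127)), (264, np.uint8(14), np.uint8(95), np.uint8(148)), (265, np.uint8(16), np.uint8(134), np.uint8(189)), (266, np.uint8(15), np.uint8(130), np.uint8(179)), (267, np.uint8(16), np.uint8(128), np.uint8(180)), (268, np.uint8(16), np.uint8(127), np.uint8(185)), (269, np.uint8(16), np.uint8(126), np.uint8(188))]
```

View pics/topc.png

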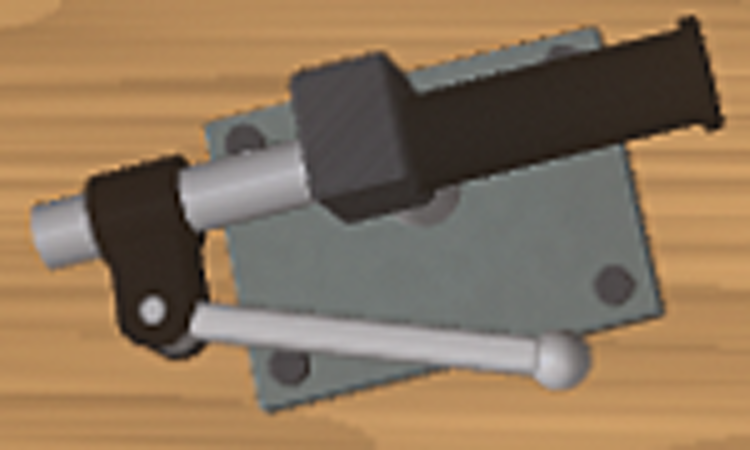

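The crop shows the blade running from the pivot at about crop (152,310) to the ball at (565,358), with a clear gap to the bar. I'll close the gripper, go above a standoff point and look with the wrist camera.

```bash
cat >> h.py <<'E'
def tool(xdir,flip=0):
    y=np.array([*xdir[:2],0.]);y/=np.linalg.norm(y)
    if flip:y=-y
    z=np.array([0,0,-1.]);return R.from_matrix(np.stack([np.cross(y,z),y,z],1)).as_rotvec()
E
python3 - <<'E'
from h import *
from plant import *
t=cams.grab_frame("top")
P=np.array([plane(t,p,.118) for p in((170,255.4),(190,257.8),(210,259.6))])
ball=plane(t,(228,261.7),.11)
b=(P[0]-P[2]);b/=np.linalg.norm(b); b2=P[1]-ball;b2[2]=0;b2/=np.linalg.norm(b2)
y=b+b2;y/=np.linalg.norm(y);x=np.cross(y,[0,0,1])
print(b,b2,x,ball)
piv=ball+.13*y;face=piv-.105*y-.006*x
np.savez("est.npz",x=x,y=y,piv=piv,face=face);print(piv,face)
set_gripper(0.0)
p=face-.045*x+.003*y;p[2]=.22
c=[ik(p,tool(x,f)) for f in(0,1)];print(c)
q=np.array(status.observe()["joint_positions"])
f=int(np.argmin([np.abs(k-q).max() if k is not None else 99 for k in c]));print(f)
manip.reach(p,tool(x,f))
s=status.observe();print(s['t'],s['position'],s['tool_rot'],s['force'],s['gripper_width'])
w=cams.grab_frame("wrist");cv2.imwrite("pics/w1.png",w["color"]);print(w["T_tool_cam"])
E
```

```text
[0.09743389 0.995242   0.        ] [0.07910213 0.99686652 0.        ] [ 0.99609643 -0.08827174  0.        ] [0.53687915 0.15264086 0.11      ]
[0.54835448 0.28213339 0.11      ] [0.53310937 0.1780729  0.11      ]
[array([ 2.15275602e-01,  3.22008555e-01,  1.49658044e+00, -8.88178420e-16,
        1.32300366e+00,  3.03662383e-01]), array([ 2.15275602e-01,  3.22008555e-01,  1.49658044e+00, -4.44089210e-16,
        1.32300366e+00, -2.83793027e+00])]
0
3.6167 [0.48884411 0.18430908 0.2199581 ] [ 2.31861517e+00  2.11959600e+00 -2.09100746e-04] [ 0.09649557 -0.26144258  1.28488298] 0.00017745748515345485
[[ 5.75004859e-04 -9.51675703e-01 -3.07104259e-01  7.83237114e-02]
 [ 9.99999716e-01  6.96978827e-04 -2.87502100e-04  1.33012761e-03]
 [ 4.87653930e-04 -3.07104007e-01  9.51675833e-01 -1.74957981e-01]
 [ 0.00000000e+00  0.00000000e+00  0.00000000e+00  1.00000000e+00]]
```

View pics/w1.png

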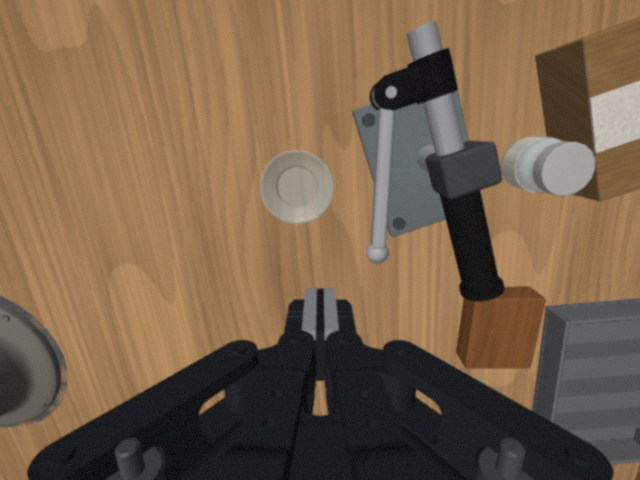

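The wrist view shows the ball at (377,253), the pivot cap at (390,92) and the closed fingertips at (320,290). I'll check the estimate against it, then descend and press until contact.

```bash
python3 - <<'E'
from h import *
from plant import *
e=np.load("est.npz");s=status.observe()
w=cams.grab_frame("wrist")
T=np.eye(4);T[:3,:3]=R.from_rotvec(s["tool_rot"]).as_matrix();T[:3,3]=s["position"]
B=plane(w,(377.5,253),.11,T);Pv=plane(w,(391,92),.13,T);M=plane(w,(382.5,180),.118,T)
print("wrist ball",B,"piv",Pv,"mid",M,"est ball",e["piv"]-.13*e["y"],"piv",e["piv"])
y=M-B;y[2]=0;y/=np.linalg.norm(y);print("y",y,e["y"])
E
```

```text
wrist ball [0.53909829 0.15369099 0.11      ] piv [0.55047962 0.28397169 0.13      ] mid [0.54430746 0.21948786 0.118     ] est ball [0.53687915 0.15264086 0.11      ] piv [0.54835448 0.28213339 0.11      ]
y [0.07892347 0.99688068 0.        ] [0.08827174 0.99609643 0.        ]
```

```bash
python3 - <<'E'
from h import *
from plant import *
e=np.load("est.npz");x=e["x"];y=e["y"];piv=e["piv"]+[.001,.001,0]
face=piv-.102*y-.006*x;face[2]=.097
rv=tool(x)
p=face-.040*x;manip.movel(p,rv,feed=.12)
manip.movel(face-.024*x,feed=.06)
manip.dwell(.3);f0=status.observe()["force"];print("f0",f0,status.observe()["t"])
hit=manip.movel(face-.004*x,feed=.015,f_stop=1.8)
s=status.observe();print(hit,s["t"],s["position"],(s["force"]-f0)@x,s["force"]-f0,"back-to-face",(face-s["position"])@x)
np.savez("c.npz",pos=s["position"],f0=f0,piv=piv)
cv2.imwrite("pics/w2.png",cams.grab_frame("wrist")["color"])
E
```

```text
f0 [0.47777473 0.42163609 0.61721892] 5.6083
False 7.0917 [0.53030488 0.18244501 0.09699186] -0.47169647699887274 [-0.40656692  0.75580944 -0.34253134] back-to-face 0.004087293812887329
```

View pics/w2.png

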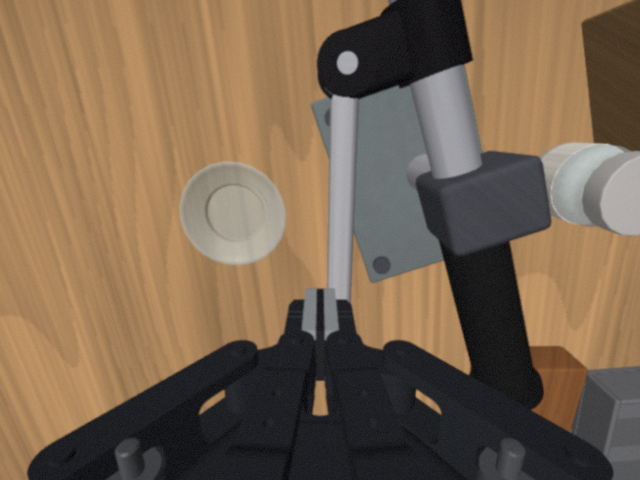

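The wrist view shows the fingertips at the blade, with the blade's outer edge at about (328,296) and pivot cap at (347,62). No contact force was felt. I'll measure the blade's current angle to see whether it has moved.

```bash
python3 - <<'E'
from h import *
from plant import *
e=np.load("c.npz");x=np.load("est.npz")["x"];yy=np.load("est.npz")["y"]
s=status.observe();print(s["t"],s["position"],s["force"]-e["f0"])
w=cams.grab_frame("wrist");print(w["fx"],w["cx"],w["cy"])
T=np.eye(4);T[:3,:3]=R.from_rotvec(s["tool_rot"]).as_matrix();T[:3,3]=s["position"]
g=w["color"]
for r in(140,200,260,290):
    row=g[r,315:372].astype(int).mean(1);print(r,row.astype(int).tolist())
for n,uv,z in(("piv",(347,62),.13),("midA",(345,110),.118),("midB",(339,290),.118),("outB",(328.5,290),.118),("outA",(333,110),.118)):
    p=plane(w,uv,z,T);print(n,p,(p-s["position"])@x,(p-s["position"])@yy)
for n in("scene","top"):
    f=cams.grab_frame(n);Rm=cv2.Rodrigues(f["rvec"])[0]
    K=np.array([[f["fx"],0,f["cx"]],[0,f["fy"],f["cy"]],[0,0,1]])
    u=cv2.projectPoints(s["position"][None],f["rvec"],f["tvec"],K,np.array([f["k1"],0,0,0]))[0][0,0];print(n,u)
    if n=="scene":
        u=u.astype(int);c=f["color"][u[1]-60:u[1]+60,u[0]-80:u[0]+80];cv2.imwrite("pics/s3.png",cv2.resize(c,None,fx=5,fy=5,interpolation=cv2.INTER_CUBIC))
E
```

```text
7.1417 [0.53032652 0.18243668 0.09702175] [-0.38139414 -0.71041543 -0.95284411]
339.2486347694128 319.78625707222733 239.78753351289822
140 [143, 140, 138, 137, 136, 134, 126, 110, 106, 105, 113, 115, 112, 112, 114, 125, 144, 160, 166, 166, 167, 169, 175, 174, 178, 177, 173, 171, 172, 172, 172, 168, 167, 169, 166, 165, 158, 147, 135, 121, 108, 99, 107, 114, 115, 115, 113, 112, 116, 116, 114, 112, 116, 112, 116, 116, 116]
200 [149, 151, 147, 149, 146, 143, 141, 138, 137, 138, 138, 138, 133, 127, 133, 150, 161, 164, 164, 169, 172, 171, 173, 174, 176, 172, 172, 173, 166, 167, 168, 167, 171, 164, 158, 148, 135, 123, 108, 97, 105, 110, 110, 110, 111, 108, 114, 112, 109, 112, 110, 112, 110, 111, 110, 111, 113]
260 [141, 141, 141, 145, 143, 149, 152, 149, 148, 146, 146, 142, 130, 136, 153, 163, 165, 164, 167, 171, 173, 175, 172, 172, 172, 166, 169, 165, 166, 168, 167, 165, 156, 147, 129, 117, 106, 111, 122, 123, 125, 124, 124, 126, 128, 131, 132, 122, 113, 105, 110, 107, 107, 112, 108, 109, 105]
290 [122, 96, 61, 37, 33, 29, 37, 45, 74, 111, 127, 129, 128, 130, 127, 127, 132, 130, 131, 141, 159, 170, 171, 170, 168, 165, 165, 166, 167, 167, 168, 159, 141, 129, 117, 110, 120, 127, 132, 129, 123, 121, 125, 126, 130, 132, 131, 131, 133, 135, 137, 135, 132, 131, 130, 131, 131]
piv [0.55086813 0.28395846 0.13      ] 0.01149992375635941 0.10293872499030239
midA [0.54988685 0.26765029 0.118     ] 0.011962021609524994 0.08660759027372196
midB [0.54140278 0.18367303 0.118     ] 0.010923896027291106 0.002209244121887298
outB [0.53616285 0.18413337 0.118     ] 0.005663783823485974 0.002205250780032009
outA [0.54480577 0.26809554 0.118     ] 0.006861473069582425 0.08660258846883369
scene [416.17272161 264.36957523]
top [210.86061968 266.7386883 ]
```

View pics/s3.png

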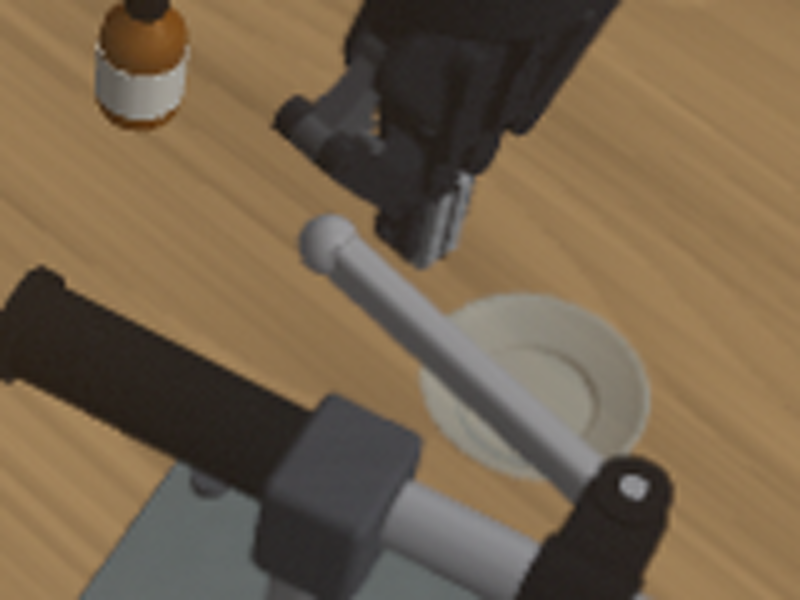

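The scene crop shows the fingertips at crop (415,250), entirely above and behind the blade with wood visible between them. The nominal TCP projects to (400,300), so the physical tip seems to sit short of it. I'll quantify that.

```bash
python3 - <<'E'
from h import *
from plant import *
s=status.observe();x=np.load("est.npz")["x"];y=np.load("est.npz")["y"];p=s["position"]
def pr(f,P):
    K=np.array([[f["fx"],0,f["cx"]],[0,f["fy"],f["cy"]],[0,0,1]]);return cv2.projectPoints(np.array([P]),f["rvec"],f["tvec"],K,np.array([f["k1"],0,0,0]))[0][0,0]
f=cams.grab_frame("scene");u0=np.array([416-80,264-60])
for h in(0,.01,.02,.03):
  for n,d in(("c",0*x),("bar/piv",.0145*x+.011*y),("bar/tip",.0145*x-.011*y),("rob/piv",-.0145*x+.011*y)):
    print(h,n,(pr(f,p+d+[0,0,h])-u0)*5)
b=np.load("c.npz")["piv"]
print("ball",(pr(f,b-.13*y)-u0)*5,"piv",(pr(f,b+[0,0,.02])-u0)*5)
t=cams.grab_frame("top");print(pr(t,p),pr(t,p+[0,0,.025]))
a=t["color"][215:305,140:270];cv2.imwrite("pics/t4.png",cv2.resize(a,None,fx=6,fy=6,interpolation=cv2.INTER_CUBIC))
print(s["gripper_width"])
E
```

```text
0 c [400.7445004  301.86635341]
0 bar/piv [392.24419302 345.66941597]
0 bar/tip [344.57815217 302.28790957]
0 rob/piv [456.69987805 301.42624092]
0.01 c [405.14373593 282.55216707]
0.01 bar/piv [396.64426295 326.50146268]
0.01 bar/tip [348.46186857 282.95564076]
0.01 rob/piv [461.60873127 282.13260882]
0.02 c [409.6172499  262.87199622]
0.02 bar/piv [401.12044634 306.96274847]
0.02 bar/tip [352.4114408  263.25619094]
0.02 rob/piv [466.60006278 262.47433941]
0.03 c [414.16666251 242.81644465]
0.03 bar/piv [405.674466   287.04349644]
0.03 bar/tip [356.42831854 243.18009267]
0.03 rob/piv [471.67565265 242.44211659]
ball [323.23696439 237.60469667] piv [634.93238764 467.26904088]
[210.86952989 266.71086432] [207.93126783 264.59756317]
0.0001510348588151518
```

View pics/t4.png

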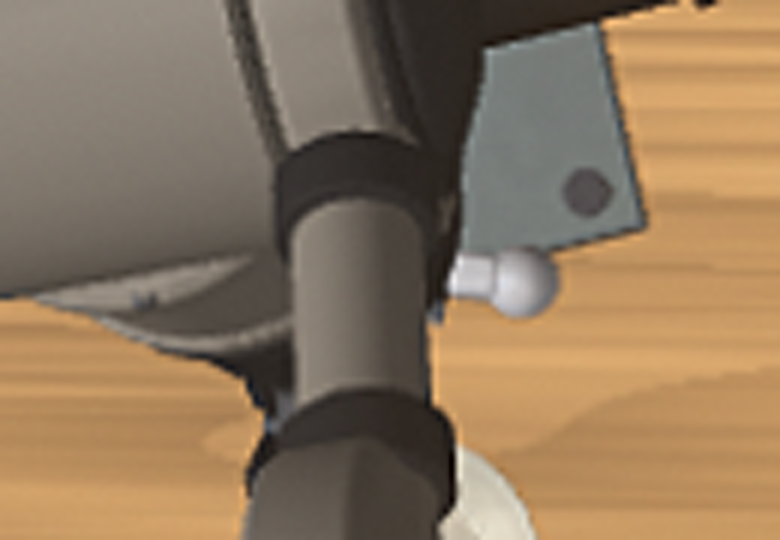

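Both views put the physical tip about 35 mm behind the nominal TCP, so it passed above the blade. The top view is blocked by the arm, but the ball still shows at its rest place. I'll back off, lower by that amount and feel for the lever again.

```bash
python3 - <<'E'
from h import *
from plant import *
e=np.load("est.npz");x=e["x"];y=e["y"];piv=np.load("c.npz")["piv"]
face=piv-.102*y-.006*x;face[2]=.058
a=face-.042*x;b=a.copy();b[2]=.097
manip.movel(b,feed=.12);manip.movel(a,feed=.08)
manip.movel(face-.026*x,feed=.06)
manip.dwell(.3);F=[status.observe()["force"]]
for _ in range(4):manip.dwell(.05);F.append(status.observe()["force"])
f0=np.mean(F,0);print("f0",f0,np.std(F,0))
hit=manip.movel(face+.0*x,feed=.015,f_stop=2.2)
s=status.observe();print(hit,s["t"],s["position"],(s["force"]-f0)@x,s["force"]-f0,"back-to-face",(face-s["position"])@x)
np.savez("c.npz",pos=s["position"],f0=f0,piv=piv)
w=cams.grab_frame("wrist")["color"];sc=cams.grab_frame("scene")["color"][204:324,336:496]
cv2.imwrite("pics/c5.png",np.hstack([cv2.resize(w[:420,200:560],(360,420)),cv2.resize(sc[:, 40:150],(385,420),interpolation=cv2.INTER_CUBIC)]))
E
```

```text
f0 [ 0.06075986  0.15296582 -0.23459759] [0.66850521 0.46849817 0.54931303]
True 10.375 [0.5201141  0.18319078 0.05732911] -3.380082150733349 [-3.33584666  0.64864698  1.52726917] back-to-face 0.014304129258544128
```

View pics/c5.png

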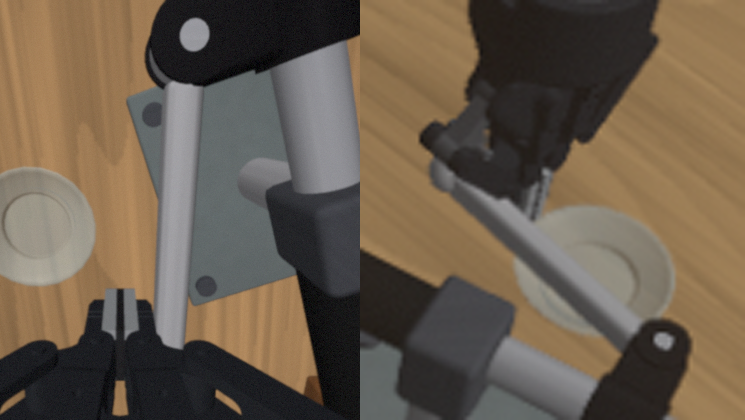

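Contact came at a 14.3 mm offset with 3.4 N against the press direction, which fits the finger's back on the blade. I'll go 6 mm lower for full overlap, touch again, then press along the arc with force stops.

```bash
cat >> h.py <<'E'
def arc(pos,rv,piv,th):
    q=R.from_rotvec([0,0,th]);c=np.array([*piv[:2],0.]);return q.apply(np.array(pos)-c)+c,(q*R.from_rotvec(rv)).as_rotvec()
E
python3 - <<'E'
from h import *
from plant import *
e=np.load("est.npz");x=e["x"];c=np.load("c.npz");piv=c["piv"];f0=c["f0"]
p=c["pos"].copy();rv=tool(x)
manip.movel(p-.006*x,feed=.05);q=p-.006*x;q[2]=.052;manip.movel(q,feed=.05)
manip.dwell(.2);f0=np.mean([(manip.dwell(.03),status.observe()["force"])[1] for _ in range(6)],0)
hit=manip.movel(q+.009*x,feed=.015,f_stop=2.2)
s=status.observe();P0=s["position"].copy();print("contact",hit,s["t"],(P0-p)@x,(s["force"]-f0)@x)
np.savez("c.npz",pos=P0,f0=f0,piv=piv)
th=0
for t in(.10,.20,.30):
    pp,rr=arc(P0,rv,piv,t)
    hit=manip.movel(pp,rr,feed=.02,f_stop=5)
    s=status.observe();a=s["position"]-piv;b=P0-piv
    th=np.arctan2(a[1],a[0])-np.arctan2(b[1],b[0])
    xd=R.from_rotvec([0,0,th]).apply(x)
    print(t,hit,s["t"],"th",th,"Fx",(s["force"]-f0)@xd,s["force"]-f0)
    if hit:break
E
```

```text
contact True 11.8917 -0.00025750963624058024 -2.490943895334145
0.1 False 12.5583 th 0.09544729442106559 Fx -3.2528061719827446 [-3.25578962  0.41106416  1.03510356]
0.2 False 13.2333 th 0.1969022105679603 Fx -5.270402320631149 [-5.27226409 -0.26915161  1.26215672]
0.3 True 13.6917 th 0.2541346186515583 Fx -6.194594839322529 [-6.24467229 -0.21519034  3.85911842]
```

```bash
python3 - <<'E'
from h import *
from plant import *
x=np.load("est.npz")["x"];c=np.load("c.npz");piv=c["piv"];f0=c["f0"];P0=c["pos"];rv=tool(x)
def m():
    F=np.mean([(manip.dwell(.04),status.observe()["force"])[1] for _ in range(5)],0)-f0
    s=status.observe();a=s["position"]-piv;b=P0-piv;th=np.arctan2(a[1],a[0])-np.arctan2(b[1],b[0])
    f=F@R.from_rotvec([0,0,th]).apply(x);print(round(s["t"],2),"th",round(th,4),"F",round(f,2),F.round(2));return th,f
th,f=m();t=th
while f>-9 and t<.285:
    t+=.003;manip.movel(*arc(P0,rv,piv,t),feed=.01,f_stop=6);th,f=m()
cv2.imwrite("pics/h6.png",np.hstack([cams.grab_frame("wrist")["color"][:420,200:560],cv2.resize(cams.grab_frame("scene")["color"][204:324,376:486],(385,420),interpolation=cv2.INTER_CUBIC)]))
E
```

```text
13.9 th 0.2517 F -5.5 [-5.48 -0.6   3.79]
14.43 th 0.2503 F -5.74 [-5.78 -0.23  0.64]
14.89 th 0.2532 F -5.66 [-5.63 -0.65  0.5 ]
15.35 th 0.2561 F -5.43 [-5.42 -0.49  0.61]
15.81 th 0.2589 F -5.68 [-5.63 -0.8   0.33]
16.27 th 0.2621 F -5.49 [-5.44 -0.76 -0.03]
16.73 th 0.2649 F -5.3 [-5.28 -0.58  0.3 ]
17.18 th 0.2677 F -5.74 [-5.64 -1.05  0.53]
17.64 th 0.2682 F -6.21 [-6.12 -1.07  0.48]
18.1 th 0.2683 F -7.27 [-7.27 -0.66  0.53]
18.56 th 0.2684 F -8.2 [-8.12 -1.19  0.71]
19.02 th 0.2687 F -8.43 [-8.33 -1.28  1.37]
19.48 th 0.2686 F -9.41 [-9.3  -1.45  1.75]
```

View pics/h6.png

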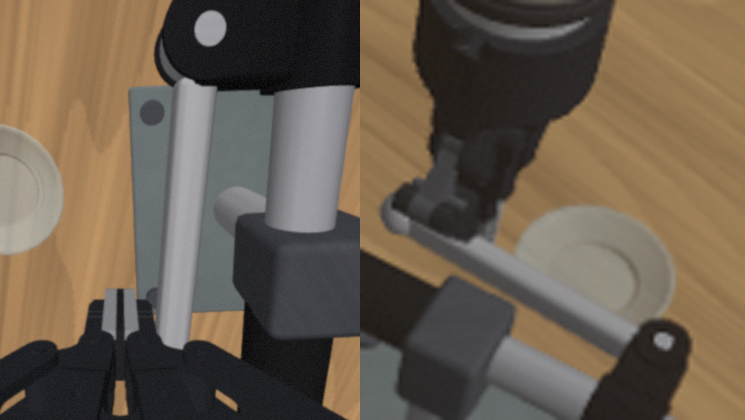

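The view shows the lever at its stop: angle stalls at 0.268 while the force rises to 9.4 N, with a gap to the bar still visible. I'll hold, ease back out slowly, then clear.

```bash
python3 - <<'E'
from h import *
from plant import *
x=np.load("est.npz")["x"];c=np.load("c.npz");piv=c["piv"];f0=c["f0"];P0=c["pos"];rv=tool(x)
manip.dwell(1.4)
for t in(.18,.09,.0,-.05):
    manip.movel(*arc(P0,rv,piv,t),feed=.014);s=status.observe();print(t,s["t"],((s["force"]-f0)@x).round(2))
p=status.observe()["position"]-.035*x
manip.movel(p,feed=.08);p[2]=.22;manip.movel(p,feed=.12)
s=status.observe();print(s["t"],s["position"],s["force"])
f=cams.grab_frame("scene");cv2.imwrite("pics/s7.png",f["color"])
E
```

```text
0.18 21.925 -5.02
0.09 22.7417 -3.67
0.0 23.5583 -2.49
-0.05 24.0833 -0.84
26.2167 [0.47980971 0.18770661 0.21931182] [-0.25042912  0.29177009 -0.24358422]
```

View pics/s7.png

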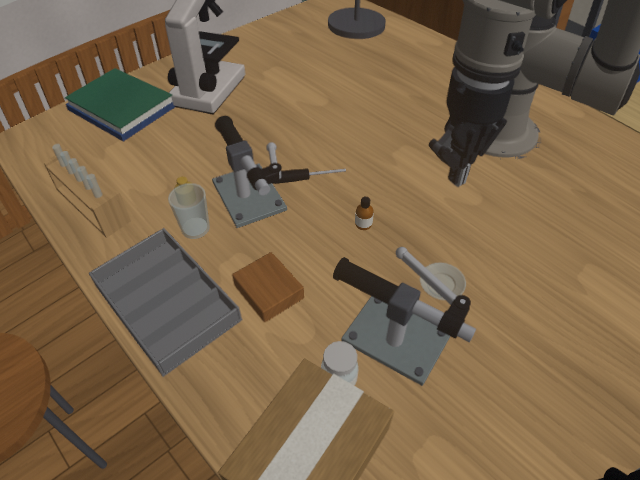

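The lever is back at rest, with its ball at (402,253) as at the start. Nothing else has moved and the gripper is clear.

```bash
python3 -c "
from plant import workorder
print(workorder.close_job())"
```

```text
the job is handed in; nothing more can be done
None
```

I pressed the long lever to its firm stop (about 9 N), held it there for over a second with a gap to the bar still visible, eased it back out slowly under the fingers, moved clear and handed the job in at about 26 s; the last picture shows nothing else moved.

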